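Wind the length stop out to the pointed index

ROBOT

A 6-joint arm with a two-finger parallel gripper is mounted at the origin on a cart in front of the work surface, level with it; the furniture and walls round the work are solid. World frame = base frame: x ahead of the robot, y to its left, z up, the work surface at z = 0. Lengths are in mm, angles in rad, forces in N, time in s.
With the tool pointing down it reaches from about 325 to 775 mm from the base axis. Payload 5.5 kg.
Tool frame: the origin (TCP) lies at the very end of the fingers, on their centre line; the grasp point (between the pads) lies 19 mm behind it (ctrl.hold_point_z is the distance from the TCP to the grasp point, in mm); z points along the fingers, y is the direction in which the jaws open and shut (so a half turn about z gives the same grasp; the last joint's range is limited). The gripper opens to 85 mm and grips with 20 to 120 N. Pads are 22 mm wide; open, the fingers measure 114 mm over their backs; the gripper's body (76 mm by 85 mm) begins 54 mm behind the grasp point. The pads swing forward as they close: fully open they stand 13 mm farther back than shut.
Start: joints at [-1.257, 0.091, 1.231, -0, 1.82, -0.057], TCP at [217.417, -559.237, 231.275] pointing down, gripper open.
Joint ranges: [-2.87, 2.87], [-0.86, 2.18], [0.17, 2.46], [-1.51, 4.65], [0.06, 2.69], [-2.65, 2.65]. Speed limits (rad/s): [2.57, 2.57, 3.01, 3.14, 3.14, 3.14].

INTERFACE

Orientations are given as a unit quaternion [w, x, y, z].
In Python, from station import ctrl, imaging gives the robot as it stands.
- The arm moves only by the tool drive_tool, never from a script. Its argument "plan" is a list of rows, each a list of 6 numbers: the shift along the tool's x, y, z in cm, then the turn, a rotation vector about the tool's x, y, z in degrees. In form: [[x, y, z, wx, wy, wz], ...]. A call has 1 to 10 rows; each row shifts and turns the commanded pose from where the row before left it, along the tool's axes as they then stand; what a row does not reach is not made up. A row lasts 1/12 s, in which the tool goes at most 41.7 mm and 7.16 degrees, less where a joint would pass 70% of its speed; a pose out of reach is approached as far as the arm can. A call is refused whole if a number of a shift passes 4.17 or a number of a turn 7.16, either way. A call with a gripper value outside its range is refused whole. "grip" is the finger opening in cm, from 0 to 8.54, set as the call begins (left out, the last holds). The fingers move at their own pace and stop on an object; "force" is the grip in N (left out, the last holds). Time passes only in rows, so rows that do not move let the fingers close. It gives the time, the measured TCP pose, the force and the opening at its end, in the units of the state.
- ctrl.observe(): the state, without advancing time (a new reading comes with each control period).
- imaging.grab_frame(name): name is "side" or "top"; returns (picture, depth): 384x512x3 uint8, red, green, blue; 384x512 float32, mm along the optical axis (not along the pixel's ray), 0 where there is no reading.
- imaging.calibration(name): a dict with "fx", "fy", "cx", "cy" (pixels), "dist_coeffs" ([k1, k2, p1, p2, k3] as OpenCV has them; the pictures are not rectified), "xyz" and "rotation" of the camera in the world. Camera axes: x right, y down, z forward; pixel columns grow to the right and rows downward; lengths in mm; the calibration is good to about 2 mm. A picture is of the moment at which its call begins. calibration takes no time and is no camera call.
- ctrl.sign_off(): hands the job in, once; it reports no verdict.
The state is a dict: "t": time; "joint_positions": joint angles; "joint_vel": joint speeds; "joint_efforts": joint torques, N m; "eef_pos": TCP position; "tool_rot": TCP orientation; "wrist_force": force on the tool from outside, world axes, zero at the start; "ft_torque": the same for the moment, N m; "gripper_width": finger opening in mm.
Only numpy, scipy, OpenCV 4.12 (cv2) and the standard library are available. Lean on these libraries where they do the work, as an engineer would, in place of code of your own. Each camera call takes 0.05 s, during which the arm holds its last target.

TASK

Set the length stop on the bench for the next batch of cast rails: crank its small handwheel by the upright black grip until the pointer of the slide stands level with the pointed index clip on the scale, then let go. Move the slide only by the wheel, do not shift the index clip, and ignore the square-ended clip on the other scale, which is another batch's setting.

Things in the scene. Friction and masses are not known exactly. Their poses are not given: they have to be found in the camera images.
- stop_unit: Length-stop unit fixed to the bench: dark steel base plate 134 x 335 x 12 mm, a grey gear box at one end topped by an aluminium handwheel (123 mm, rim 96 mm up, axis vertical). Origin: on the bench under the wheel's axis; x and y level, -y runs from the wheel along the screw to the plate's far end (280 mm). Clockwise from above drives the slide away from the wheel (-y), 80 mm per full turn.
- wheel_grip (a point): Middle of the handwheel's upright black crank grip, 137 mm above the bench and 55 mm off the wheel's axis. The grip is a round 23 mm post, 58 mm tall (106 to 164 mm above the bench), revolving freely on its own pin, so it can be held at one gripper angle all the way round. About 7 N at the grip turns the wheel, which stays where it is left.
- stop_slide: Steel slide block 62 x 50 mm on the screw, with an upright stop plate 86 mm wide, top 86 mm above the bench. A black 4 mm pointer blade reaches over the scale on each side. Origin: at bench height on the unit's centre line, level (along the unit's y) with the pointers; axes as stop_unit. It starts near the wheel, 40 mm or more short of the pointed clip.
- index_clip: Dark steel clip, 20 mm block with a brass thumb screw and a cone-shaped point, held by friction on the front scale (the unit's -x, robot side). Its like on the rear scale has a square tongue and does not matter. Origin: at bench height on the unit's centre line, level (along the unit's y) with the cone's tip, which lies 44 mm to the -x side, 26 mm up; axes as stop_unit.

How it is judged (in metres and radians):
At the end, for the whole second after the job is handed in: The slide's pointer stands within 10 mm of the tip of the pointed index clip, measured along the scale, and the slide is at rest (y of stop_slide in the frame of index_clip between -0.01 and 0.01 m and linear speed of stop_slide below 0.01 m/s); the robot touches nothing.
It fails at once if the slide is pushed directly by the robot instead of by the wheel (contact force between any of the fingers, the arm and stop_slide above 3 N).
It fails at once if the pointed index clip is shifted by more than 5 mm (distance of index_clip from where it was at the start of the episode above 0.005 m).
It also fails if it takes over 38 s, if anything falls off the work surface, if the arm or the gripper's body presses on something with over 40 N, if the wrist force passes 120 N, or if a joint passes its speed limit or range.

## Working session

There is one attempt and no reset: what is moved stays moved. The work goes in short steps, Python scripts to look and compute and a tool call to move; the robot and the scene stay as the last step left them, time stands still between calls to the robot, and variables do not carry over. Pictures are saved under pics/ and viewed, and the job is handed in when it is done.

Besides the shell and the picture viewer there is one more tool, called after "Emit:" in YAML: its name, and indented under it one key for each argument. drive_tool: Moves the arm, as the interface text tells. Its arguments: {"type":"object","properties":{"plan":{"type":"array","items":{"type":"array","items":{"type":"number"}}},"grip":{"type":"number"},"force":{"type":"number"}},"required":["plan"]}

```bash
ls; mkdir -p pics; python3 - <<'E'
from station import ctrl, imaging
import cv2,numpy as np
s=ctrl.observe();print(s, ctrl.hold_point_z)
for n in("side","top"):
    p,d=imaging.grab_frame(n);c=imaging.calibration(n);print(n,c)
    cv2.imwrite(f"pics/{n}0.png",p[...,::-1]);np.savez(f"{n}0.npz",p=p,d=d)
E
```

```text
pics
{'t': 0.0, 'joint_positions': array([-1.25668616e+00,  9.18461388e-02,  1.23188857e+00,  1.11914573e-05,
        1.81981934e+00, -5.67146572e-02]), 'joint_vel': array([-1.54854457e-03, -6.32104471e-04, -3.38964893e-04, -3.92594032e-04,
       -1.70848448e-03, -6.69690439e-05]), 'joint_efforts': array([ 1.08985205e-03, -4.58726156e+01, -4.18020737e+01, -2.47519637e-05,
        1.15808932e-02, -6.25387401e-06]), 'eef_pos': array([ 217.33414157, -558.94257741,  230.15698452]), 'tool_rot': array([-9.73283791e-04,  9.82859580e-01,  1.84353153e-01, -1.20485906e-04]), 'wrist_force': array([-0.11911699, -0.24370945, -0.29074925]), 'ft_torque': array([-0.00557957,  0.01297915, -0.0077824 ]), 'gripper_width': 85.12843632349524} 18.700000000000003
side {'fx': 400.6485251759388, 'fy': 400.6485251759388, 'cx': 255.08196925039798, 'cy': 195.13306079135734, 'dist_coeffs': array([-0.10884349,  0.        ,  0.        ,  0.        ,  0.        ]), 'xyz': array([461.20585271, 848.08498733, 537.03755669]), 'rotation': array([ 0.03930891, -0.06894596,  0.86233248, -0.50008395])}
top {'fx': 415.89873215793875, 'fy': 415.89873215793875, 'cx': 261.3221446671689, 'cy': 193.7784338206659, 'dist_coeffs': array([0.03131682, 0.        , 0.        , 0.        , 0.        ]), 'xyz': array([440.10648779, 114.86226059, 952.67071308]), 'rotation': array([-0.05685061,  0.70501647, -0.70430494,  0.06061628])}
```

View pics/top0.png

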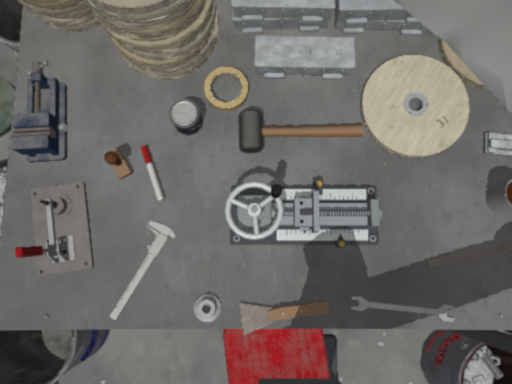

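View pics/side0.png

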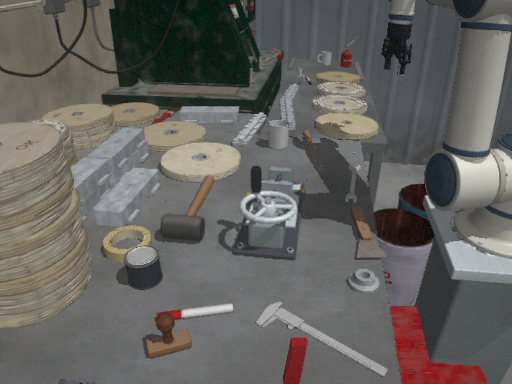

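The top view shows the wheel hub at about (254,210), the black grip at (277,190), the slide at about (307,212), the front (robot-side) clip at about (341,243) and the rear clip at (319,184). I'll zoom in next.

```bash
python3 - <<'E'
import cv2,numpy as np
p=np.load("top0.npz")['p'][...,::-1]
cv2.imwrite("pics/z0.png",cv2.resize(p[172:256,220:390],None,fx=4.7,fy=4.7,interpolation=cv2.INTER_CUBIC))
p=np.load("side0.npz")['p'][...,::-1]
cv2.imwrite("pics/z1.png",cv2.resize(p[155:265,220:320],None,fx=5,fy=5,interpolation=cv2.INTER_CUBIC))
E
```

```text
(no output)
```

View pics/z0.png

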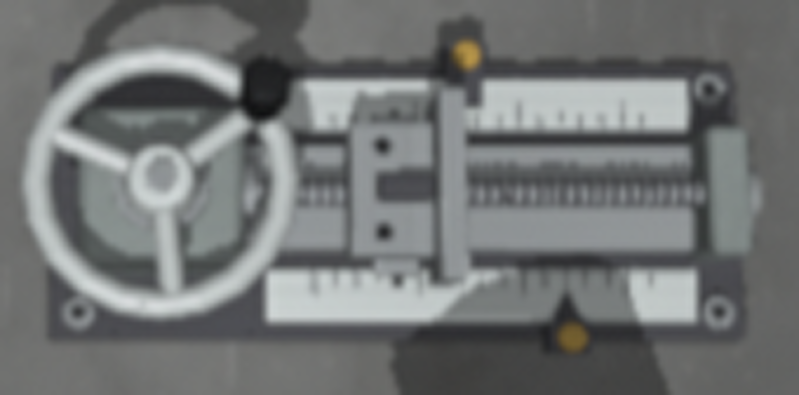

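View pics/z1.png

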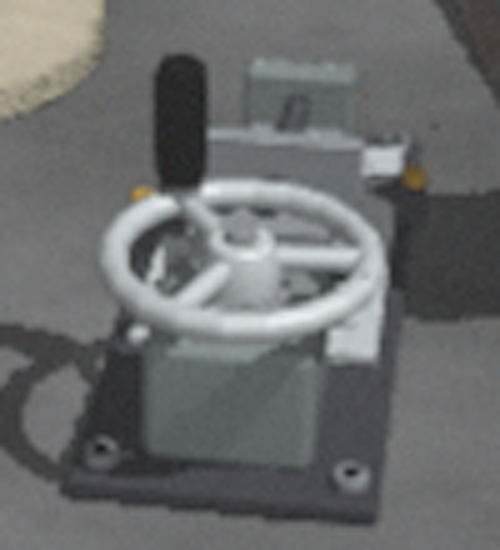

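```bash
cat > h.py <<'E'
import numpy as np,cv2
from station import imaging
from scipy.spatial.transform import Rotation as R
def ray(n,u,v):
    c=imaging.calibration(n);K=np.array([[c['fx'],0,c['cx']],[0,c['fy'],c['cy']],[0,0,1.]])
    x=cv2.undistortPoints(np.array([[[u,v]]],float),K,np.array(c['dist_coeffs']))[0,0]
    q=c['rotation'];r=R.from_quat([q[1],q[2],q[3],q[0]])
    return np.array(c['xyz']),r.apply([x[0],x[1],1.])
def onplane(n,u,v,z):
    o,d=ray(n,u,v);return o+d*(z-o[2])/d[2]
def tri(u1,v1,u2,v2):
    o1,d1=ray("top",u1,v1);o2,d2=ray("side",u2,v2)
    A=np.c_[d1,-d2];s=np.linalg.lstsq(A,o2-o1,rcond=None)[0]
    a=o1+s[0]*d1;b=o2+s[1]*d2;return (a+b)/2,np.linalg.norm(a-b)
def z2t(x,y):return 220+(x+.5)/4.7-.5,172+(y+.5)/4.7-.5
def z2s(x,y):return 220+(x+.5)/5-.5,155+(y+.5)/5-.5
E
python3 - <<'E'
from h import *
np.set_printoptions(precision=1,suppress=True)
f=np.load("top0.npz");p,d=f['p'],f['d']
def dz(u,v):
    o,r=ray("top",u,v);return o+r*d[int(round(v)),int(round(u))]
for nm,x,y,z in [("hub",160,178,105),("holeTR",710,89,12),("holeBR",719,312,12),("holeBL",78,313,12),("rimL",26,182,96),("rimR",296,182,96),("rimT",160,48,96),("rimB",160,317,96),("griptop",266,80,164),("cone",568,295,26),("pointer",398,281,28),("pointerR",395,108,28),("scaleL",266,296,20),("scaleR",697,296,20),("clipscrew",572,337,40)]:
    u,v=z2t(x,y);print(nm,round(u,1),round(v,1),onplane("top",u,v,z),"depth:",dz(u,v))
print("grip top tri",tri(*z2t(267,78),*z2s(183,60)))
print("grip side top", onplane("side",*z2s(183,60),164), "hub tri",tri(*z2t(160,178),*z2s(243,240)))
E
```

```text
hub 253.6 209.5 [549.7 126.1 105. ] depth: [549.  126.  110.6]
holeTR 370.7 190.5 [ 605.9 -141.1   12. ] depth: [ 604.9 -139.5   17.7]
holeBR 372.6 238.0 [ 497.5 -140.6   12. ] depth: [ 497.  -138.6   19.3]
holeBL 236.2 238.2 [496.5 166.4  12. ] depth: [496.3 166.1  16.5]
rimL 225.1 210.3 [549.  185.3  96. ] depth: [548.7 185.1  98.2]
rimR 282.6 210.3 [549.2  66.2  96. ] depth: [548.8  66.3  98.9]
rimT 253.6 181.8 [609.3 126.4  96. ] depth: [608.4 126.4 101. ]
rimB 253.6 239.1 [489.8 126.   96. ] depth: [489.7 126.   96.7]
griptop 276.2 188.6 [582.6  82.  164. ] depth: [582.2  82.1 166.2]
cone 340.5 234.4 [504.5 -65.9  26. ] depth: [504.2 -65.1  30.2]
pointer 304.3 231.4 [510.8  14.5  28. ] depth: [511.3  13.7  20.5]
pointerR 303.6 194.6 [593.6  14.5  28. ] depth: [594.1  14.2  24.9]
scaleL 276.2 234.6 [504.2  76.6  20. ] depth: [504.7  76.3  13. ]
scaleR 367.9 234.6 [ 504.5 -128.3   20. ] depth: [ 505.2 -130.8   10.6]
clipscrew 341.3 243.3 [484.1 -64.4  40. ] depth: [484.1 -64.6  39.2]
grip top tri (array([582.3,  81.5, 163.6]), np.float64(2.3242099015122766))
grip side top [581.   82.6 164. ] hub tri (array([549.1, 126.1, 103.1]), np.float64(1.6197526834424771))
```

Measurements:
- **Unit axes:** parallel to world within about 0.5°.
- **Hub:** (549, 126).
- **Grip:** (582.4, 82), which is 55 mm from the hub and matches the given radius.
- **Cone tip:** y ≈ -66, x 504.5, which is 44.8 mm off the centre line and matches the given 44 mm.
- **Pointer:** y ≈ 14.5, so the slide needs about 80 mm, or one clockwise turn.

First I'll align the tool yaw and travel.

Emit:
drive_tool:
  plan:
    - [0,0,0,0,0,7.07]
    - [0,0,0,0,0,7.07]
    - [0,0,0,0,0,7.07]
    - [1.5,-2.65,0,0,0,0]
    - [1.5,-2.65,0,0,0,0]
    - [1.5,-2.65,0,0,0,0]
    - [1.5,-2.65,0,0,0,0]
    - [1.5,-2.65,0,0,0,0]
    - [1.5,-2.65,0,0,0,0]
    - [1.5,-2.65,0,0,0,0]
  grip: 8.5

```text
t: 0.93
eef_pos: [322.6, -372.2, 230.8]
tool_rot: [-0.0, 1.0, 0.0, -0.0]
wrist_force: [0.3, -0.3, -0.1]
gripper_width: 85.0
```

Emit:
drive_tool:
  plan:
    - [1.52,-2.67,0,0,0,0]
    - [1.52,-2.67,0,0,0,0]
    - [1.52,-2.67,0,0,0,0]
    - [1.52,-2.67,0,0,0,0]
    - [1.52,-2.67,0,0,0,0]
    - [1.52,-2.67,0,0,0,0]
    - [1.52,-2.67,0,0,0,0]
    - [1.52,-2.67,0,0,0,0]
    - [1.52,-2.67,0,0,0,0]
    - [1.52,-2.67,0,0,0,0]

```text
t: 1.77
eef_pos: [474.5, -105.0, 230.9]
tool_rot: [-0.0, 1.0, 0.0, -0.0]
wrist_force: [0.9, -0.4, -0.6]
gripper_width: 85.0
```

Emit:
drive_tool:
  plan:
    - [1.52,-2.67,0,0,0,0]
    - [1.52,-2.67,0,0,0,0]
    - [1.52,-2.67,0,0,0,0]
    - [1.52,-2.67,0,0,0,0]
    - [1.52,-2.67,0,0,0,0]
    - [1.52,-2.67,0,0,0,0]
    - [1.5,-2.6,0,0,0,0]
    - [0,0,0,0,0,0]
    - [0,0,0,0,0,0]

```text
t: 2.52
eef_pos: [580.2, 80.9, 229.9]
tool_rot: [0.0, 1.0, 0.002, -0.001]
wrist_force: [-0.0, -0.1, -0.1]
gripper_width: 85.0
```

Emit:
drive_tool:
  plan:
    - [0.2,-0.15,1,0,0,0]
    - [0,0,2,0,0,0]
    - [0,0,2,0,0,0]
    - [0,0,2,0,0,0]
    - [0,0,2,0,0,0]
    - [0,0,1.9,0,0,0]
    - [0,0,0,0,0,0]
    - [0,0,0,0,0,0]

```text
t: 3.18
eef_pos: [581.1, 80.0, 120.9]
tool_rot: [0.0, 1.0, -0.0, -0.001]
wrist_force: [0.1, -0.2, 1.1]
gripper_width: 85.0
```

```bash
python3 - <<'E'
from station import imaging
import cv2
p,d=imaging.grab_frame("side")
cv2.imwrite("pics/s1.png",cv2.resize(p[60:270,180:420,::-1],None,fx=2.8,fy=2.8,interpolation=cv2.INTER_CUBIC))
E
```

```text
(no output)
```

View pics/s1.png

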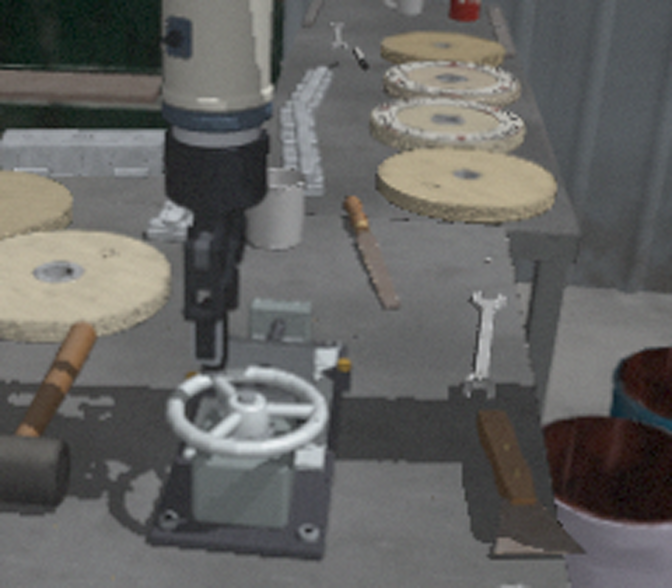

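The side view shows the fingers at about (207,340) in the crop, standing round the grip, clear of the wheel. Wrist force is near zero, so I'll close.

Emit:
drive_tool:
  plan:
    - [0,0,0,0,0,0]
    - [0,0,0,0,0,0]
    - [0,0,0,0,0,0]
    - [0,0,0,0,0,0]
    - [0,0,0,0,0,0]
    - [0,0,0,0,0,0]
    - [0,0,0,0,0,0]
    - [0,0,0,0,0,0]
  grip: 1.5
  force: 40

```text
t: 3.9
eef_pos: [582.4, 81.9, 123.1]
tool_rot: [-0.001, 1.0, 0.001, 0.0]
wrist_force: [-1.4, 2.7, 5.1]
gripper_width: 22.0
```

```bash
python3 -c "
import numpy as np
a=np.radians(-53-np.arange(0,371,10));x=5.5*np.cos(a);y=5.5*np.sin(a)
for i in range(37):print(i+1,f'[{x[i+1]-x[i]:.2f}, {-(y[i+1]-y[i]):.2f}, 0, 0, 0, 0],',round(x[i+1]*10+549.3,1),round(y[i+1]*10+126,1))"
```

```text
1 [-0.81, 0.51, 0, 0, 0, 0], 574.3 77.0
2 [-0.89, 0.36, 0, 0, 0, 0], 565.4 73.4
3 [-0.94, 0.20, 0, 0, 0, 0], 556.0 71.4
4 [-0.96, 0.03, 0, 0, 0, 0], 546.4 71.1
5 [-0.95, -0.13, 0, 0, 0, 0], 536.9 72.4
6 [-0.91, -0.30, 0, 0, 0, 0], 527.8 75.4
7 [-0.85, -0.45, 0, 0, 0, 0], 519.3 79.9
8 [-0.76, -0.59, 0, 0, 0, 0], 511.8 85.8
9 [-0.64, -0.71, 0, 0, 0, 0], 505.4 92.9
10 [-0.51, -0.81, 0, 0, 0, 0], 500.3 101.0
11 [-0.36, -0.89, 0, 0, 0, 0], 496.7 109.9
12 [-0.20, -0.94, 0, 0, 0, 0], 494.7 119.3
13 [-0.03, -0.96, 0, 0, 0, 0], 494.4 128.9
14 [0.13, -0.95, 0, 0, 0, 0], 495.7 138.4
15 [0.30, -0.91, 0, 0, 0, 0], 498.7 147.5
16 [0.45, -0.85, 0, 0, 0, 0], 503.2 156.0
17 [0.59, -0.76, 0, 0, 0, 0], 509.1 163.5
18 [0.71, -0.64, 0, 0, 0, 0], 516.2 169.9
19 [0.81, -0.51, 0, 0, 0, 0], 524.3 175.0
20 [0.89, -0.36, 0, 0, 0, 0], 533.2 178.6
21 [0.94, -0.20, 0, 0, 0, 0], 542.6 180.6
22 [0.96, -0.03, 0, 0, 0, 0], 552.2 180.9
23 [0.95, 0.13, 0, 0, 0, 0], 561.7 179.6
24 [0.91, 0.30, 0, 0, 0, 0], 570.8 176.6
25 [0.85, 0.45, 0, 0, 0, 0], 579.3 172.1
26 [0.76, 0.59, 0, 0, 0, 0], 586.8 166.2
27 [0.64, 0.71, 0, 0, 0, 0], 593.2 159.1
28 [0.51, 0.81, 0, 0, 0, 0], 598.3 151.0
29 [0.36, 0.89, 0, 0, 0, 0], 601.9 142.1
30 [0.20, 0.94, 0, 0, 0, 0], 603.9 132.7
31 [0.03, 0.96, 0, 0, 0, 0], 604.2 123.1
32 [-0.13, 0.95, 0, 0, 0, 0], 602.9 113.6
33 [-0.30, 0.91, 0, 0, 0, 0], 599.9 104.5
34 [-0.45, 0.85, 0, 0, 0, 0], 595.4 96.0
35 [-0.59, 0.76, 0, 0, 0, 0], 589.5 88.5
36 [-0.71, 0.64, 0, 0, 0, 0], 582.4 82.1
37 [-0.81, 0.51, 0, 0, 0, 0], 574.3 77.0
```

Emit:
drive_tool:
  plan:
    - [-0.81,0.51,0,0,0,0]
    - [-0.89,0.36,0,0,0,0]
    - [-0.94,0.2,0,0,0,0]
    - [-0.96,0.03,0,0,0,0]
    - [0,0,0,0,0,0]

```text
t: 4.32
eef_pos: [546.4, 71.6, 123.1]
tool_rot: [-0.001, 1.0, 0.001, 0.002]
wrist_force: [0.8, 7.7, 3.7]
gripper_width: 22.1
```

Emit:
drive_tool:
  plan:
    - [-0.95,-0.13,0,0,0,0]
    - [-0.91,-0.3,0,0,0,0]
    - [-0.85,-0.45,0,0,0,0]
    - [-0.76,-0.59,0,0,0,0]
    - [-0.64,-0.71,0,0,0,0]
    - [-0.51,-0.81,0,0,0,0]
    - [-0.36,-0.89,0,0,0,0]
    - [-0.2,-0.94,0,0,0,0]
    - [-0.03,-0.96,0,0,0,0]

```text
t: 5.07
eef_pos: [495.2, 125.9, 123.1]
tool_rot: [0.002, 1.0, -0.001, 0.002]
wrist_force: [2.7, -7.8, 4.6]
gripper_width: 21.6
```

```bash
python3 - <<'E'
from station import imaging
import cv2
p,d=imaging.grab_frame("top")
cv2.imwrite("pics/t1.png",cv2.resize(p[172:256,220:390,::-1],None,fx=4.7,fy=4.7,interpolation=cv2.INTER_CUBIC))
E
```

```text
(no output)
```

View pics/t1.png

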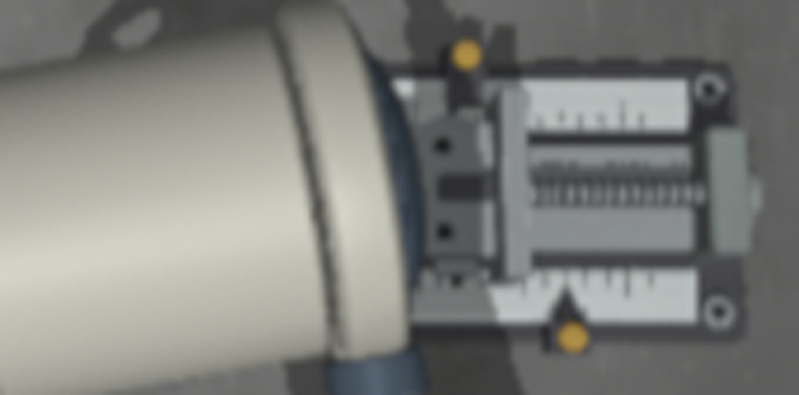

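The slide has moved about 60 crop px (28 mm) for 130°, as expected. The pointer foot is at about (457,281) and the cone tip at (567,290). I'll continue.

Emit:
drive_tool:
  plan:
    - [0.13,-0.95,0,0,0,0]
    - [0.3,-0.91,0,0,0,0]
    - [0.45,-0.85,0,0,0,0]
    - [0.59,-0.76,0,0,0,0]
    - [0.71,-0.64,0,0,0,0]
    - [0.81,-0.51,0,0,0,0]
    - [0.89,-0.36,0,0,0,0]
    - [0.94,-0.2,0,0,0,0]
    - [0.96,-0.03,0,0,0,0]
    - [0.95,0.13,0,0,0,0]

```text
t: 5.95
eef_pos: [560.5, 180.6, 123.1]
tool_rot: [-0.001, 1.0, 0.001, -0.001]
wrist_force: [-7.3, 4.8, 8.2]
gripper_width: 22.0
```

Emit:
drive_tool:
  plan:
    - [0.91,0.3,0,0,0,0]
    - [0.85,0.45,0,0,0,0]
    - [0.76,0.59,0,0,0,0]
    - [0.64,0.71,0,0,0,0]
    - [0.51,0.81,0,0,0,0]
    - [0.36,0.89,0,0,0,0]
    - [0.2,0.94,0,0,0,0]
    - [0.03,0.96,0,0,0,0]
    - [-0.13,0.95,0,0,0,0]
    - [0,0,0,0,0,0]

```text
t: 6.78
eef_pos: [603.4, 112.5, 123.1]
tool_rot: [-0.001, 1.0, 0.0, 0.001]
wrist_force: [0.8, 2.1, 5.2]
gripper_width: 22.0
```

```bash
python3 - <<'E'
from station import imaging
import cv2
p,d=imaging.grab_frame("top")
cv2.imwrite("pics/t2.png",cv2.resize(p[172:256,220:390,::-1],None,fx=4.7,fy=4.7,interpolation=cv2.INTER_CUBIC))
E
```

```text
(no output)
```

View pics/t2.png

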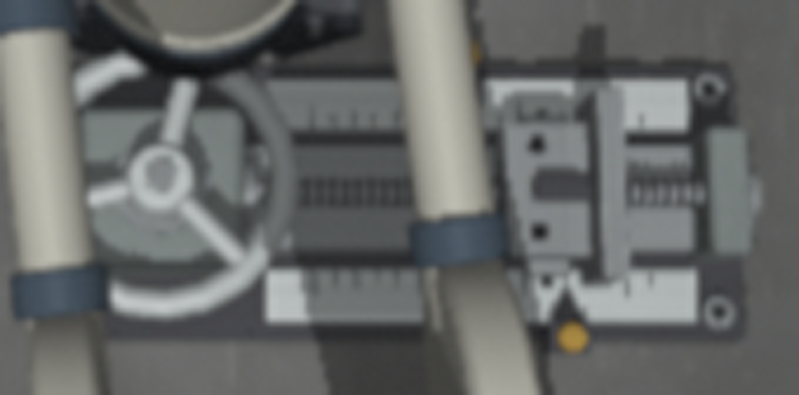

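```bash
python3 - <<'E'
from station import imaging
import cv2,numpy as np
p,d=imaging.grab_frame("top");np.savez("t2.npz",p=p,d=d)
cv2.imwrite("pics/t3.png",cv2.resize(p[186:248,320:362,::-1],None,fx=9,fy=9,interpolation=cv2.INTER_NEAREST))
p,d=imaging.grab_frame("side")
cv2.imwrite("pics/s3.png",cv2.resize(p[150:240,240:320,::-1],None,fx=6,fy=6,interpolation=cv2.INTER_CUBIC))
E
```

```text
(no output)
```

View pics/t3.png

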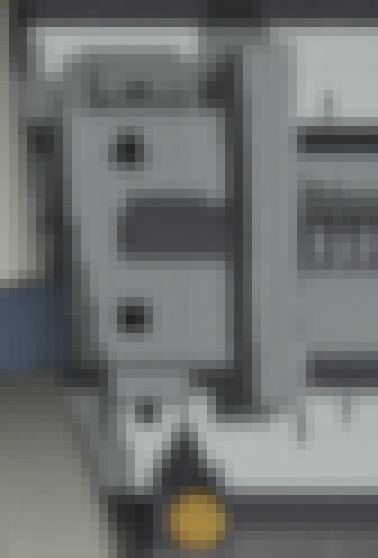

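View pics/s3.png

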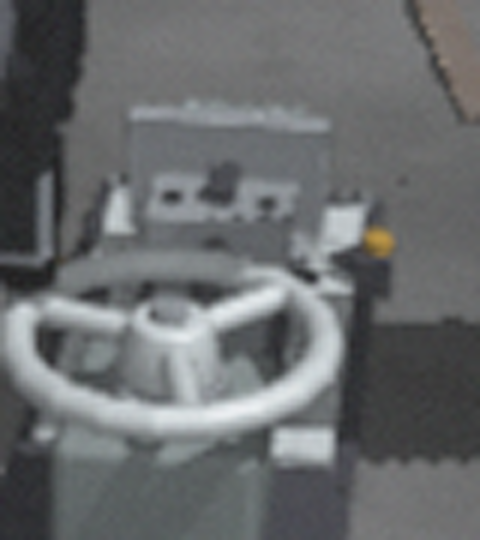

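In this crop the pointer's black end is at about (147,408), image column 335.9. The cone tip is at (183,425), column 339.9. The gap is 4 px, about 9 mm, so roughly 40° is left.

Emit:
drive_tool:
  plan:
    - [-0.3,0.91,0,0,0,0]
    - [-0.45,0.85,0,0,0,0]
    - [-0.59,0.76,0,0,0,0]
    - [-0.71,0.64,0,0,0,0]
    - [0,0,0,0,0,0]
    - [0,0,0,0,0,0]

```text
t: 7.43
eef_pos: [582.0, 81.7, 123.1]
tool_rot: [-0.0, 1.0, 0.0, 0.0]
wrist_force: [-0.8, 2.9, 6.9]
gripper_width: 21.9
```

```bash
python3 - <<'E'
from station import imaging
import cv2,numpy as np
p,d=imaging.grab_frame("top")
cv2.imwrite("pics/t4.png",cv2.resize(p[186:248,320:362,::-1],None,fx=9,fy=9,interpolation=cv2.INTER_NEAREST))
E
```

```text
(no output)
```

View pics/t4.png

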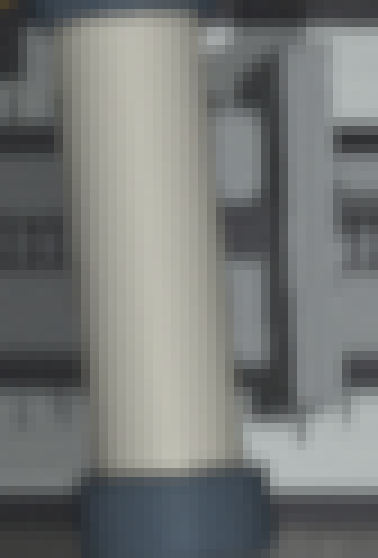

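The arm link covers the pointer, but the stop plate moved 4 px as planned. I'll release, rise, back off to the side and look.

Emit:
drive_tool:
  plan:
    - [0,0,0,0,0,0]
    - [0,0,0,0,0,0]
    - [0,0,0,0,0,0]
    - [0,0,0,0,0,0]
    - [0,0,0,0,0,0]
    - [0,0,0,0,0,0]
    - [0,0,0,0,0,0]
    - [0,0,0,0,0,0]
  grip: 8.5

```text
t: 8.15
eef_pos: [582.2, 81.1, 122.2]
tool_rot: [0.0, 1.0, 0.0, -0.0]
wrist_force: [-0.2, 0.0, -0.3]
gripper_width: 84.9
```

Emit:
drive_tool:
  plan:
    - [0,0,-1,0,0,0]
    - [0,0,-2,0,0,0]
    - [0,0,-2.5,0,0,0]
    - [0,0,-2.5,0,0,0]
    - [0,0,-2.5,0,0,0]
    - [0,0,-2,0,0,0]
    - [0,-2.5,0,0,0,0]
    - [0,-2.5,0,0,0,0]
    - [0,-2.5,0,0,0,0]
    - [0,-2.5,0,0,0,0]

```text
t: 8.98
eef_pos: [582.2, 182.1, 248.6]
tool_rot: [-0.0, 1.0, -0.0, 0.001]
wrist_force: [-0.0, 0.9, -0.0]
gripper_width: 84.7
```

Emit:
drive_tool:
  plan:
    - [0,-2.5,0,0,0,0]
    - [0,-2.5,0,0,0,0]
    - [0,-2.5,0,0,0,0]
    - [0,-2.5,0,0,0,0]
    - [0,-2.5,0,0,0,0]
    - [0,-2,0,0,0,0]
    - [0,0,0,0,0,0]
    - [0,0,0,0,0,0]

```text
t: 9.65
eef_pos: [581.8, 327.1, 247.6]
tool_rot: [0.0, 1.0, 0.001, 0.0]
wrist_force: [0.0, -0.3, -0.9]
gripper_width: 85.3
```

```bash
python3 - <<'E'
from station import imaging,ctrl
import cv2,numpy as np
p,d=imaging.grab_frame("top");np.savez("t5.npz",p=p,d=d)
cv2.imwrite("pics/t5.png",cv2.resize(p[172:256,220:390,::-1],None,fx=4.7,fy=4.7,interpolation=cv2.INTER_CUBIC))
cv2.imwrite("pics/t5b.png",cv2.resize(p[186:248,320:362,::-1],None,fx=9,fy=9,interpolation=cv2.INTER_NEAREST))
E
```

```text
(no output)
```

View pics/t5.png

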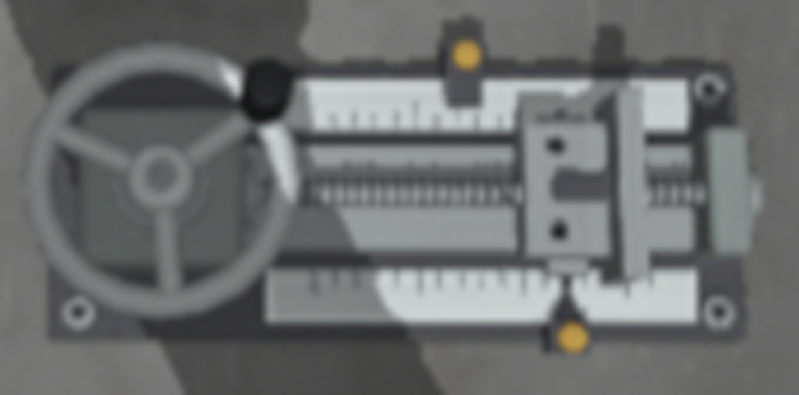

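View pics/t5b.png

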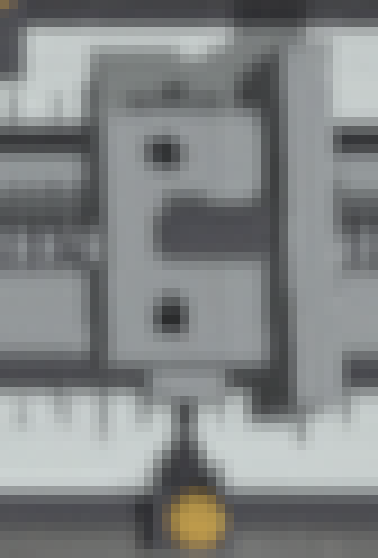

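The pointer blade (crop column about 183) now runs straight into the cone tip (column about 184), less than 1 px or about 2 mm off. The clip's brass screw is still at (572,337) as at the start. The arm is clear.

```bash
python3 -c "
from station import ctrl
s=ctrl.observe();print(s['t'],s['wrist_force'],abs(s['joint_vel']).max());print(ctrl.sign_off())"
```

```text
9.7 [1.22175587 0.97250576 0.21932252] 0.023119394494206285
the job is handed in; nothing more can be done
None
```

I set the length stop and handed the job in at t ≈ 9.7 s. I gripped the handwheel's black grip, cranked it one full turn clockwise (about 80 mm of slide travel), let go and moved the arm clear.

- **Pointer:** the last top view shows the slide's pointer in line with the pointed clip's tip, within about 1 pixel (2 mm).
- **Clip:** it sits at the same pixel position as at the start, so it did not visibly shift.
- **Forces:** the highest wrist force reported at the end of any move was about 12 N. It was near zero at hand-in, with the gripper open and away from everything.
- **Checks that failed or disagreed:** none. Just before release, the arm hid the pointer in the top view, so I confirmed its position only after backing away. `sign_off` reports no verdict.

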